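# Swing the stencil straightedge to its stop and clamp it

## Robot

A 7-joint arm with a two-finger parallel gripper is mounted at the origin on the work surface. World frame = base frame: x ahead of the robot, y to its left, z up, the work surface at z = 0. Lengths are in m, angles in degrees, forces in N, time in s.
With the tool pointing down it reaches from about 0.4 to 0.9 m from the base axis. Payload 5.5 kg.
Tool frame: the origin (TCP) lies on the centre line of the jaws, within the pads' length; the fingertips stand 17 mm ahead of it and the grasp point (between the pads) lies 2 mm behind it (robot.tips_ahead is the distance from the TCP to the fingertips, in m); z points along the fingers, x is the direction in which the jaws open and shut, and the axes are right-handed (so a half turn about z gives the same grasp; the last joint's range is limited). The gripper opens to 92 mm and grips with 3 to 60 N. Pads are 19 mm wide; open, the fingers measure 130 mm over their backs; the gripper's body (75 mm by 190 mm) begins 47 mm behind the grasp point.
Start: joints at [-59.404, 28.699, -24.465, 88.831, 12.651, 65.22, -12.049], TCP at [0.174, 0.626, 0.244] pointing down, gripper open.
Joint ranges: [-164.97, 164.97], [-17.58, 116.51], [-87.97, 89.64], [11.32, 138.91], [-80.73, 260.73], [10.89, 115.49], [-147.41, 147.41]. Speed limits (degrees/s): [147.25, 147.25, 180, 180, 180, 180, 180].

## Interface

Orientations are given as a 3x3 rotation matrix whose columns are the frame's x, y, z axes.
In Python, from station import robot gives the robot as it stands.
- The arm moves only by the tool arm_command, never from a script. Its argument "steps" is a list of rows, each a list of 4 numbers: the shift along the world's x, y, z in cm, then the turn about the world's z in rad. A call has 1 to 20 rows; each row shifts and turns the commanded pose from where the row before left it; what a row does not reach is not made up. A row lasts 1/12 s, in which the tool goes at most 41.7 mm and 7.16 degrees, less where a joint would pass 70% of its speed; a pose out of reach is approached as far as the arm can. A call is refused whole if a number of a shift passes 4.17 or a number of a turn 0.125, either way. A call with a gripper value outside its range is refused whole. "grip" is the opening in per cent of the stroke, from 0 (shut) to 100 (fully open), set as the call begins (left out, the last holds). The fingers move at their own pace and stop on an object; "squeeze" is the grip in N (left out, the last holds). Time passes only in rows, so rows that do not move let the fingers close. It gives the time, the measured TCP pose, the force and the opening at its end, in the units of the state.
- robot.sense(): the state, without advancing time (a new reading comes with each control period).
- robot.camera(name): name is "scene" or "top"; returns a dict with "pixels" (400x640x3 uint8, blue, green, red), "depth" (400x640 float32, m along the optical axis (not along the pixel's ray), 0 where there is no reading), "fov_y" (degrees; the focal length in pixels is half the picture's height over the tangent of half this angle, whatever the lens; pixels are square), "cx", "cy" (the principal point, pixels), "xyz" and "rotation" of the camera in the world. Camera axes: x right, y up, looking along -z (the intrinsics and any distortion apply to the point x, -y, -z); pixel columns grow to the right and rows downward; lengths in m; the calibration is good to about 2 mm. A picture is of the moment at which its call begins.
- robot.hand_in(): hands the job in, once; it reports no verdict.
The state is a dict: "t": time; "q": joint angles; "joint_velocities": joint speeds; "effort": joint torques, N m; "tool_pos": TCP position; "tcp_rot": TCP orientation; "ft_force": force on the tool from outside, world axes, zero at the start; "ft_torque": the same for the moment, N m; "opening": finger opening in m.
Only numpy, scipy, OpenCV 4.12 (cv2) and the standard library are available. Lean on these libraries where they do the work, as an engineer would, in place of code of your own. Each camera call takes 0.05 s, during which the arm holds its last target.

## Task

Push the free end of the aluminium straightedge round its pivot pin, towards the stop screw, and press it lightly but surely home against the screw's tip. Then, with the straightedge left resting there, swing the clamp lever round by its knob until its nose bears firmly on the far side of the straightedge, so that it stays nipped against the screw when you let go. Use a light hand (the stop must never take more than 20 N) and leave the loose things on the board (tape roll, cap, weight) where they are.

Things in the scene. Friction and masses are not known exactly. Their poses are not given: they have to be found in the camera images.
- board: Fixed wooden board, 320 x 480 x 12 mm, on the table (origin at table height). Bar, stop and clamp stand on its top face, 12 mm above the table. Its own y axis runs along its length, from the clamp towards the pivot pin.
- bar: The straightedge: aluminium bar 25 mm wide, 15 mm high, 0.2 to 0.42 kg, flat on the board. Origin: centre of its pivot hole, on the underside; own x runs to the free end 260 mm away; z up. The hole (1 mm play) sits on a fixed headed pin, so the bar only turns. It starts 20 to 52 degrees from the stop and closes clockwise seen from above, sliding with 1 to 4 N pushed near its end.
- bar_end (a point): Middle of the bar's free end face, 7.5 mm above the board.
- stop: The stop: steel block 20 x 30 x 20 mm bolted to the board; a level steel screw, 12 mm thick, 9 mm above the board, sticks out of its face along own +x towards the bar, by 6 to 26 mm: hand-set, not known. Origin: centre of the block's foot. The bar is home when its side meets the screw, 185 to 215 mm from the pin. Push with 9 to 13 N (friction takes up to 4 N; 4 N on the stop for 0.3 s counts); over 20 N on it is too much.
- clamp: The clamp: round steel foot, 38 mm across, fixed to the board just beyond the bar's free end; it carries the lever. Origin: on the lever's vertical pivot axis at the board's surface.
- knob_mid (a point): Middle of the lever's black upright handle knob, 22 mm diameter, standing 16 to 57 mm above the board, this point 42 mm above it. The knob spins freely on its own axis, 100 mm from the lever's pivot: grip it or push it along its arc about the clamp.
- nose (a point): The lever's nose: round sprung rubber tip (gives 1 mm per 6 N), 14 mm diameter, 4 to 15 mm above the board; this point on its axis, 9 mm above the board, 65 mm from the lever's pivot, 90 degrees counter-clockwise (from above) of the knob.
- lever (a joint): Lever angle, rad, plus = counter-clockwise from above = tightening. 0: nose along the board's y. Starts open, -1.5 to -1.2, clear of the bar; range -1.6 to 0.8; meets a bar that is home between -0.05 and 0.5. Stiff: 6 N at the knob turns it, it stays where left; biting on the bar, the resistance climbs. Stop at 9 to 11 N at the knob (3 to 5 N above the free drag).
- tape_roll: Bystander: roll of tape lying on the board, 70 mm across, 24 mm high; origin centre of underside.
- cap: Bystander: grey spray can cap on the board, 52 mm across, 30 mm high, open side up; origin centre of underside.
- weight: Bystander: small brass paper weight on the board, 40 mm across, 24 mm high; origin centre of underside.

How it is judged (in metres and radians):
On the way, in this order (a step that is already met when the one before it is completed fails the run):
1. the straightedge is pressed home against the stop screw (4 N or more for 0.3 s) while the clamp lever is still open (contact force between bar and stop above 4 N and value of joint lever below -0.6 rad), for 0.3 s.
2. the clamp lever's nose bears on the straightedge and presses it against the stop (3 N or more) (contact force between bar and clamp above 3 N and contact force between bar and stop above 3 N), for 0.3 s.
At the end, for the whole second after the job is handed in: The straightedge lies flat and still against the stop screw, held there by the clamp lever alone: the nose presses on the bar and the bar on the stop with more than 2.5 N each, the lever is past -0.1 rad (contact force between bar and clamp above 2.5 N and contact force between bar and stop above 2.5 N and value of joint lever above -0.1 rad and angle between bar's own z axis and vertical below 0.05 rad and linear speed of bar below 0.01 m/s); the robot touches nothing.
It fails at once if the straightedge is forced against the stop screw with more than 20 N (contact force between bar and stop above 20 N).
It fails at once if the tape roll, the cap or the weight is shifted by more than 30 mm (distance of any of tape_roll, cap, weight from where it was at the start of the episode above 0.03 m).
It also fails if it takes over 72 s, if anything falls off the work surface, if the arm or the gripper's body presses on something with over 40 N, if the wrist force passes 120 N, or if a joint passes its speed limit or range.

## Working session

There is one attempt and no reset: what is moved stays moved. The work goes in short steps, Python scripts to look and compute and a tool call to move; the robot and the scene stay as the last step left them, time stands still between calls to the robot, and variables do not carry over. Pictures are saved under pics/ and viewed, and the job is handed in when it is done.

Besides the shell and the picture viewer there is one more tool, called after "Request:" as name([rows], argument=value, ...), one row to a line, values as JSON. arm_command: Moves the arm, as the interface text tells. Its arguments: {"type":"object","properties":{"steps":{"type":"array","items":{"type":"array","items":{"type":"number"}}},"grip":{"type":"number"},"squeeze":{"type":"number"}},"required":["steps"]}

```bash
mkdir -p pics; ls
python3 - <<'E'
from station import robot
import cv2,numpy as np
for n in("scene","top"):
    c=robot.camera(n); cv2.imwrite(f"pics/{n}0.png",c["pixels"]); np.savez(f"{n}0.npz",**c)
    print(n,c["fov_y"],c["cx"],c["cy"],c["xyz"],np.round(c["rotation"],3).tolist(),[k for k in c])
s=robot.sense();print(s)
E
```

```text
pics
scene 55.94610647681568 321.09014783594455 197.07720390086848 [ 1.05224548 -0.16497999  0.49454009] [[0.419, -0.601, 0.681], [0.908, 0.283, -0.308], [-0.007, 0.747, 0.664]] ['pixels', 'depth', 'fov_y', 'cx', 'cy', 'xyz', 'rotation']
top 53.03228658933355 321.7189499069502 199.68286147490298 [0.52302254 0.02778614 0.97542017] [[-0.011, 0.998, -0.055], [-1.0, -0.011, 0.005], [0.004, 0.055, 0.998]] ['pixels', 'depth', 'fov_y', 'cx', 'cy', 'xyz', 'rotation']
{'t': 0.1, 'q': array([-59.40423858,  28.74740499, -24.45446004,  88.88635162,
        12.65241862,  65.21844388, -12.04840359]), 'joint_velocities': array([ 0.10434033, -0.12537541, -0.03047287, -0.16520235,  0.09036551,
        0.14054942,  0.02108001]), 'effort': array([-1.07785835e-02, -5.67878687e+01, -5.83820790e+00, -2.79916728e+01,
       -6.89724321e-02,  2.41884525e-02,  6.83803410e-05]), 'tool_pos': array([0.17375681, 0.62572326, 0.24278729]), 'tcp_rot': array([[ 2.67420968e-01,  9.63579669e-01, -4.97152817e-04],
       [ 9.63578259e-01, -2.67421428e-01, -1.64863872e-03],
       [-1.72154407e-03, -3.81650824e-05, -9.99998517e-01]]), 'ft_force': array([ 0.16200157,  0.40009054, -0.28892782]), 'ft_torque': array([-0.01311618, -0.02203749,  0.01890259]), 'opening': 0.09154223318121792}
```

View pics/top0.png

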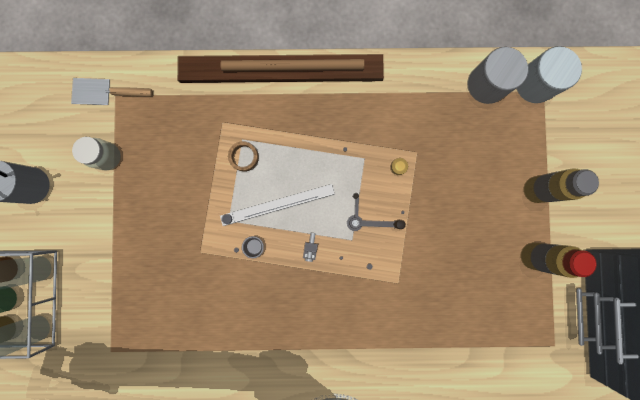

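View pics/scene0.png

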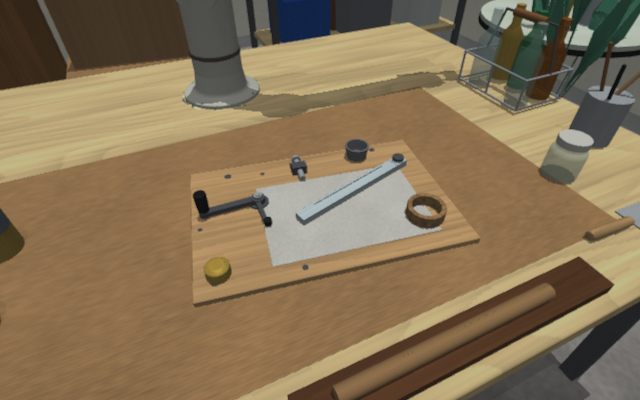

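```bash
cat > h.py <<'E'
import numpy as np,cv2
def ray(c,u,v,z):
    f=200/np.tan(np.radians(float(c["fov_y"]))/2)
    d=c["rotation"]@np.array([(u-c["cx"])/f,-(v-c["cy"])/f,-1.])
    p=np.array(c["xyz"]); return p+d*(z-p[2])/d[2]
def depthpt(c,u,v):
    f=200/np.tan(np.radians(float(c["fov_y"]))/2)
    D=c["depth"][int(round(v)),int(round(u))]
    return c["xyz"]+c["rotation"]@(D*np.array([(u-c["cx"])/f,-(v-c["cy"])/f,-1.]))
def proj(c,p):
    f=200/np.tan(np.radians(float(c["fov_y"]))/2)
    q=c["rotation"].T@(np.array(p)-c["xyz"]); return c["cx"]+f*q[0]/-q[2], c["cy"]-f*q[1]/-q[2]
E
python3 - <<'E'
import numpy as np,cv2
from h import *
t=dict(np.load("top0.npz"));s=dict(np.load("scene0.npz"))
cv2.imwrite("pics/topz.png",cv2.resize(t["pixels"][115:290,195:425],None,fx=3.4,fy=3.4,interpolation=cv2.INTER_CUBIC))
cv2.imwrite("pics/scz.png",cv2.resize(s["pixels"][130:300,185:485],None,fx=2.6,fy=2.6,interpolation=cv2.INTER_CUBIC))
for u,v in[(300,150),(385,250),(355,223),(400,225),(227,219),(280,204)]:print(u,v,depthpt(t,u,v).round(4))
for u,v in[(310,235),(201,200),(350,190)]:print(u,v,depthpt(s,u,v).round(4), )
E
```

```text
300 150 [0.6974 0.0742 0.013 ]
385 250 [ 0.4545 -0.1267  0.0145]
355 223 [ 0.5196 -0.0545  0.0327]
400 225 [ 0.5141 -0.153   0.0687]
227 219 [0.5323 0.2452 0.0355]
280 204 [0.5665 0.1219 0.0262]
310 235 [6.396e-01 1.000e-04 1.240e-02]
201 200 [ 0.5271 -0.1542  0.0615]
350 190 [0.5768 0.1113 0.0257]
```

View pics/topz.png

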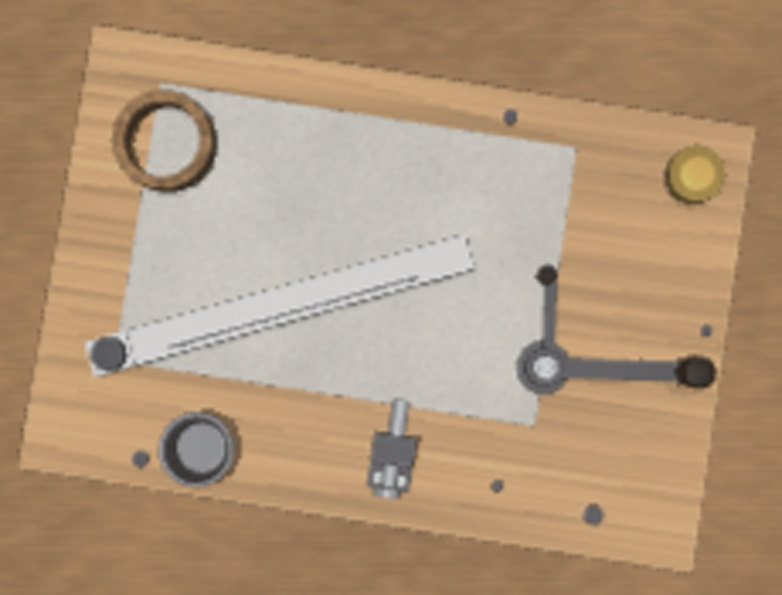

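View pics/scz.png

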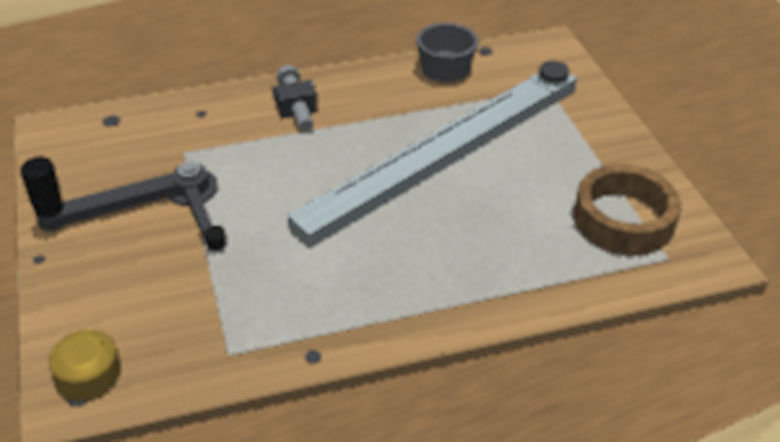

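Run:
```python
import numpy as np,cv2
from h import *
t=dict(np.load("top0.npz"));s=dict(np.load("scene0.npz"))
o=lambda a:(195+a[0]/3.4,115+a[1]/3.4)
for n,a,z in[("pin",(108,353),.034),("end",(470,253),.027),("endfar",(463,235),.027),("endnear",(474,269),.027),("tip",(401,401),.025),("stopblk",(394,452),.032),("clamp",(545,368),.035),("knob",(697,371),.069),("nose",(546,274),.027),("tape",(164,140),.036),("cap",(200,448),.042),("wt",(695,174),.036),("brd",(755,128),.012),("brd2",(93,26),.012)]:print(n,ray(t,*o(a),z).round(4))
print("scene")
o=lambda a:(185+a[0]/2.6,130+a[1]/2.6)
for n,a,z in[("pin",(554,72),.034),("tip",(305,122),.021),("clamp",(190,170),.035),("knob",(39,168),.069),("nose",(214,233),.027)]:print(n,ray(s,*o(a),z).round(4))
```

```text
pin [0.5328 0.2461 0.034 ]
end [ 0.5998 -0.0046  0.027 ]
endfar [6.124e-01 1.000e-04 2.700e-02]
endnear [ 0.5885 -0.0072  0.027 ]
tip [0.4973 0.0446 0.025 ]
stopblk [0.4625 0.0497 0.032 ]
clamp [ 0.5191 -0.055   0.035 ]
knob [ 0.5161 -0.153   0.069 ]
nose [ 0.5845 -0.0574  0.027 ]
tape [0.68   0.2071 0.036 ]
cap [0.4674 0.1815 0.042 ]
wt [ 0.6523 -0.1612  0.036 ]
brd [ 0.6882 -0.2096  0.012 ]
brd2 [0.7666 0.2623 0.012 ]
scene
pin [0.5365 0.2454 0.034 ]
tip [0.4953 0.0462 0.021 ]
clamp [ 0.5273 -0.0551  0.035 ]
knob [ 0.5215 -0.1531  0.069 ]
nose [ 0.5869 -0.0581  0.027 ]
```

Request:
arm_command([
  [1.5,-1.9,0,0.01],
  [1.5,-1.9,0,0.01],
  [1.5,-1.9,0,0.01],
  [1.5,-1.9,0,0.01],
  [1.5,-1.9,0,0.01],
  [1.5,-1.9,0,0.01],
  [1.5,-1.9,0,0.01],
  [1.5,-1.9,0,0.01],
  [1.5,-1.9,0,0.01],
  [1.5,-1.9,0,0.01],
  [1.5,-1.9,0,0.01],
  [1.5,-1.9,0,0.01],
  [1.5,-1.9,0,0.01],
  [1.5,-1.9,0,0.01],
  [1.5,-1.9,0,0.01],
  [1.5,-1.9,0,0],
  [1.5,-1.9,0,0],
  [1.5,-1.9,0,0],
  [1.5,-1.9,0,0],
  [1.5,-1.9,0,0],
], grip=0, squeeze=20)

```text
t: 1.77
tool_pos: [0.4742, 0.2451, 0.2434]
tcp_rot: [[0.12, 0.993, -0.001], [0.993, -0.12, -0.0], [-0.0, -0.001, -1.0]]
ft_force: [-0.2, 1.1, -0.1]
opening: 0.0003
```

Request:
arm_command([
  [1.6,-1.83,0,0],
  [1.6,-1.83,0,0],
  [1.6,-1.83,0,0],
  [1.6,-1.83,0,0],
  [1.6,-1.83,0,0],
  [1.6,-1.83,0,0],
  [1.6,-1.83,0,0],
  [1.6,-1.83,0,0],
  [1.5,-1.83,0,0],
  [1.4,-1.83,0,0],
  [0,0,-3,0],
  [0,0,-3,0],
  [0,0,-3,0],
  [0,0,-3,0],
  [0,0,-3,0],
  [0,0,-2,0],
  [0,0,-1,0],
  [0,0,0,0],
])

```text
t: 3.27
tool_pos: [0.6284, 0.063, 0.0606]
tcp_rot: [[0.12, 0.993, -0.006], [0.993, -0.12, -0.001], [-0.001, -0.006, -1.0]]
ft_force: [0.4, -0.6, -0.1]
opening: 0.0007
```

Request:
arm_command([
  [0,0,-1.3,0],
  [0,0,-1.2,0],
  [0,0,0,0],
  [0,0,0,0],
])

```text
t: 3.6
tool_pos: [0.6305, 0.0633, 0.0385]
tcp_rot: [[0.12, 0.993, -0.001], [0.993, -0.12, -0.0], [-0.0, -0.001, -1.0]]
ft_force: [0.2, 0.0, 0.1]
opening: 0.0003
```

Run:
```python
from station import robot
import cv2
for n in("scene","top"):
    c=robot.camera(n); p=c["pixels"]
    p=p[115:290,195:425] if n=="top" else p[60:300,150:480]
    cv2.imwrite(f"pics/{n}1.png",cv2.resize(p,None,fx=2.3,fy=2.3,interpolation=cv2.INTER_CUBIC))
```

```text
(no output)
```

View pics/scene1.png

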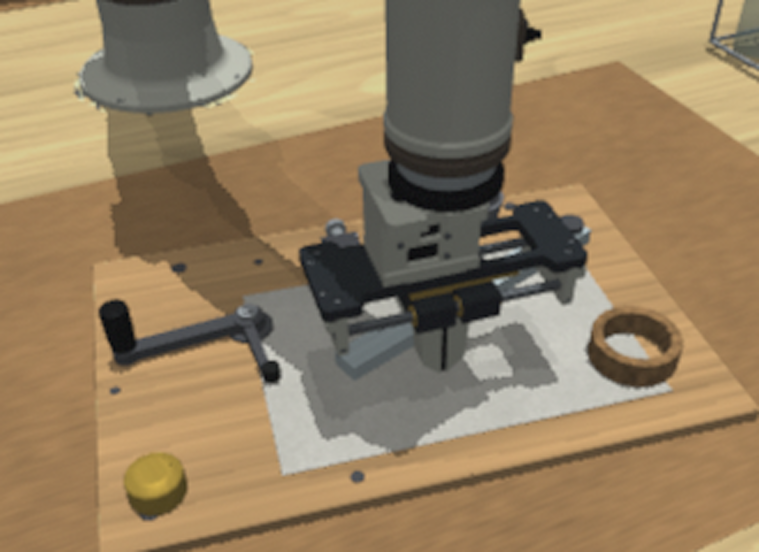

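View pics/top1.png

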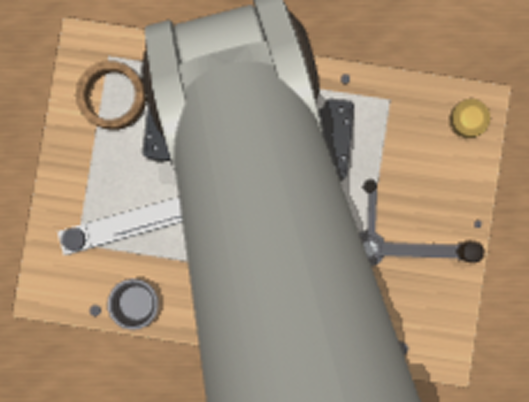

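Request:
arm_command([
  [0,0,-0.5,0],
  [-1,-0.1,0,0],
  [-0.5,-0.1,0,0],
  [-0.4,-0.1,0,0],
  [-0.4,-0.1,0,0],
  [-0.4,-0.1,0,0],
  [-0.4,-0.1,0,0],
  [-0.4,-0.1,0,0],
  [-0.4,-0.1,0,0],
  [-0.4,-0.1,0,0],
])

```text
t: 4.53
tool_pos: [0.5878, 0.0542, 0.0339]
tcp_rot: [[0.121, 0.993, 0.001], [0.993, -0.121, 0.0], [0.0, 0.001, -1.0]]
ft_force: [0.6, -0.2, 0.3]
opening: 0.0005
```

Request:
arm_command([
  [-0.4,-0.1,0,0],
  [-0.4,-0.1,0,0],
  [-0.4,-0.1,0,0],
  [-0.4,-0.1,0,0],
  [-0.4,0,0,0],
])

```text
t: 4.95
tool_pos: [0.5676, 0.0501, 0.0338]
tcp_rot: [[0.121, 0.993, 0.0], [0.993, -0.121, -0.0], [0.0, 0.0, -1.0]]
ft_force: [1.5, -0.3, 0.4]
opening: 0.0006
```

Run:
```python
from station import robot
import cv2
c=robot.camera("scene"); p=c["pixels"][60:300,150:480]
cv2.imwrite(f"pics/scene2.png",cv2.resize(p,None,fx=2.3,fy=2.3,interpolation=cv2.INTER_CUBIC))
```

```text
(no output)
```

View pics/scene2.png

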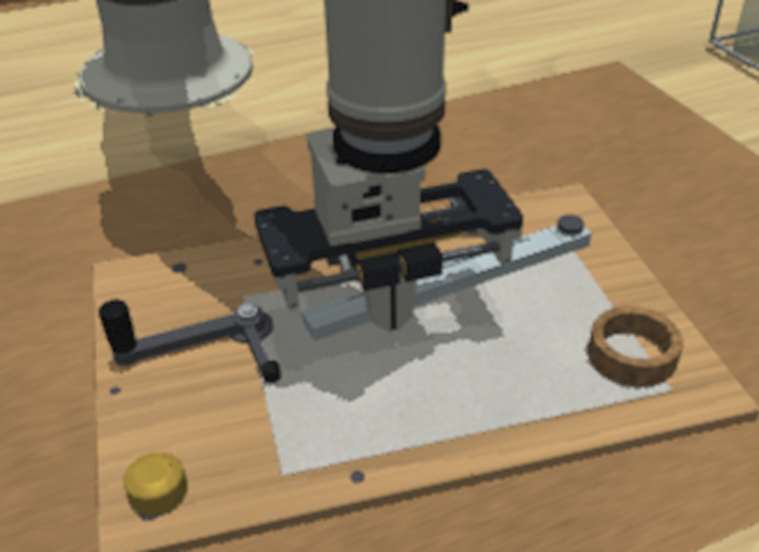

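The bar's free end has swung in (end near pixel (310,320) of the crop), and it moves at about 1.5 N.

Request:
arm_command([
  [-0.4,-0.05,0,0],
  [-0.4,-0.05,0,0],
  [-0.4,-0.05,0,0],
  [-0.3,-0.05,0,0],
  [-0.2,0,0,0],
  [-0.1,0,0,0],
])

```text
t: 5.5
tool_pos: [0.5494, 0.0484, 0.0337]
tcp_rot: [[0.12, 0.993, -0.0], [0.993, -0.12, 0.0], [0.0, -0.0, -1.0]]
ft_force: [0.4, 0.8, 0.7]
opening: 0.0006
```

Request:
arm_command([
  [-0.1,0,0,0],
  [-0.1,0,0,0],
  [-0.1,0,0,0],
  [-0.1,0,0,0],
  [-0.1,0,0,0],
])

```text
t: 5.92
tool_pos: [0.5448, 0.0483, 0.0337]
tcp_rot: [[0.121, 0.993, 0.0], [0.993, -0.121, 0.0], [0.0, 0.0, -1.0]]
ft_force: [1.4, 0.5, 0.6]
opening: 0.0005
```

Request:
arm_command([
  [-0.1,0,0,0],
  [-0.1,0,0,0],
  [-0.1,0,0,0],
  [-0.1,0,0,0],
])

```text
t: 6.25
tool_pos: [0.5407, 0.0483, 0.0337]
tcp_rot: [[0.12, 0.993, -0.0], [0.993, -0.12, 0.0], [0.0, -0.0, -1.0]]
ft_force: [0.7, 1.0, 0.4]
opening: 0.0003
```

Request:
arm_command([
  [-0.05,0,0,0],
  [-0.05,0,0,0],
  [-0.05,0,0,0],
  [-0.05,0,0,0],
])

```text
t: 6.58
tool_pos: [0.5388, 0.0483, 0.0337]
tcp_rot: [[0.121, 0.993, -0.0], [0.993, -0.121, 0.0], [0.0, -0.0, -1.0]]
ft_force: [0.9, -0.2, 0.2]
opening: -0.0001
```

Request:
arm_command([
  [-0.05,0,0,0],
  [-0.05,0,0,0],
  [-0.05,0,0,0],
])

```text
t: 6.83
tool_pos: [0.5373, 0.0483, 0.0337]
tcp_rot: [[0.12, 0.993, -0.0], [0.993, -0.12, 0.0], [0.0, -0.0, -1.0]]
ft_force: [1.4, 1.3, 0.1]
opening: 0.0006
```

Request:
arm_command([
  [-0.05,0,0,0],
  [-0.05,0,0,0],
])

```text
t: 7.0
tool_pos: [0.5363, 0.0483, 0.0337]
tcp_rot: [[0.12, 0.993, -0.0], [0.993, -0.12, -0.0], [-0.0, -0.0, -1.0]]
ft_force: [1.8, 0.2, -0.3]
opening: 0.0006
```

Run:
```python
from station import robot
import cv2
c=robot.camera("scene"); p=c["pixels"][120:260,230:400]
cv2.imwrite(f"pics/scene3.png",cv2.resize(p,None,fx=4,fy=4,interpolation=cv2.INTER_CUBIC))
```

```text
(no output)
```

View pics/scene3.png

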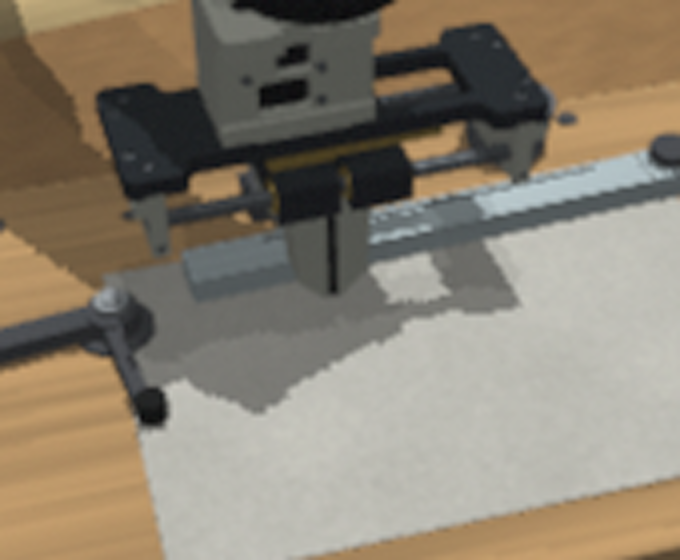

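Bar almost home, screw hidden behind the gripper; I keep creeping on force.

Request:
arm_command([
  [-0.05,0,0,0],
  [-0.05,0,0,0],
])

```text
t: 7.22
tool_pos: [0.5353, 0.0483, 0.0337]
tcp_rot: [[0.12, 0.993, -0.0], [0.993, -0.12, -0.0], [-0.0, -0.0, -1.0]]
ft_force: [1.9, 1.8, -0.6]
opening: 0.0007
```

Request:
arm_command([
  [-0.05,0,0,0],
  [-0.05,0,0,0],
])

```text
t: 7.38
tool_pos: [0.5344, 0.0483, 0.0338]
tcp_rot: [[0.12, 0.993, 0.0], [0.993, -0.12, 0.0], [0.0, 0.0, -1.0]]
ft_force: [1.8, 0.9, -0.1]
opening: 0.0005
```

Request:
arm_command([
  [-0.05,0,0,0],
  [-0.05,0,0,0],
])

```text
t: 7.55
tool_pos: [0.5343, 0.0483, 0.034]
tcp_rot: [[0.121, 0.993, 0.002], [0.993, -0.121, 0.0], [0.0, 0.002, -1.0]]
ft_force: [3.7, 0.4, -1.8]
opening: 0.0008
```

Request:
arm_command([
  [-0.05,0,0,0],
])

```text
t: 7.63
tool_pos: [0.5342, 0.0484, 0.0341]
tcp_rot: [[0.121, 0.993, 0.003], [0.993, -0.121, 0.0], [0.001, 0.003, -1.0]]
ft_force: [5.9, 0.1, -1.2]
opening: 0.0008
```

Request:
arm_command([
  [-0.05,0,0,0],
  [0,0,0,0],
])

```text
t: 7.8
tool_pos: [0.5342, 0.0484, 0.0343]
tcp_rot: [[0.121, 0.993, 0.004], [0.993, -0.121, 0.0], [0.001, 0.004, -1.0]]
ft_force: [5.5, 0.2, -1.4]
opening: 0.0002
```

Request:
arm_command([
  [-0.04,0,0,0],
  [0,0,0,0],
])

```text
t: 7.97
tool_pos: [0.5342, 0.0483, 0.0344]
tcp_rot: [[0.121, 0.993, 0.004], [0.993, -0.121, 0.0], [0.001, 0.004, -1.0]]
ft_force: [6.3, 0.4, -1.4]
opening: 0.0003
```

Request:
arm_command([
  [-0.05,0,0,0],
  [-0.05,0,0,0],
  [0,0,0,0],
])

```text
t: 8.22
tool_pos: [0.5341, 0.0484, 0.0347]
tcp_rot: [[0.121, 0.993, 0.006], [0.993, -0.121, 0.001], [0.001, 0.006, -1.0]]
ft_force: [7.7, -0.0, -1.6]
opening: 0.0007
```

Request:
arm_command([
  [-0.03,0,0,0],
  [0,0,0,0],
])

```text
t: 8.38
tool_pos: [0.5341, 0.0484, 0.0348]
tcp_rot: [[0.121, 0.993, 0.007], [0.993, -0.121, 0.001], [0.001, 0.006, -1.0]]
ft_force: [7.3, 1.0, -2.5]
opening: 0.0005
```

Request:
arm_command([
  [-0.05,0,0,0],
  [-0.05,0,0,0],
  [0,0,0,0],
])

```text
t: 8.63
tool_pos: [0.534, 0.0484, 0.0351]
tcp_rot: [[0.121, 0.993, 0.008], [0.993, -0.121, 0.001], [0.002, 0.008, -1.0]]
ft_force: [10.1, 0.2, -2.5]
opening: 0.0006
```

Request:
arm_command([
  [-0.04,0,0,0],
  [0,0,0,0],
  [0,0,0,0],
  [0,0,0,0],
  [0,0,0,0],
  [0,0,0,0],
  [0,0,0,0],
  [0,0,0,0],
  [0,0,0,0],
])

```text
t: 9.38
tool_pos: [0.534, 0.0483, 0.0352]
tcp_rot: [[0.121, 0.993, 0.009], [0.993, -0.121, 0.001], [0.002, 0.009, -1.0]]
ft_force: [9.2, 0.1, -2.1]
opening: 0.0006
```

Request:
arm_command([
  [0,0,0,0],
])

```text
t: 9.47
tool_pos: [0.534, 0.0484, 0.0352]
tcp_rot: [[0.121, 0.993, 0.009], [0.993, -0.121, 0.001], [0.002, 0.009, -1.0]]
ft_force: [9.5, -0.2, -1.4]
opening: 0.0005
```

Request:
arm_command([
  [0.15,0,0,0],
  [0.15,0,0,0],
  [0.3,0,0,0],
  [0.6,0,0,0],
  [1,0,0,0],
  [0,0,2,0],
  [0,0,3,0],
  [0,0,3,0],
  [0,0,2,0],
  [0,-1,0,-0.12],
  [0,-2,0,-0.12],
  [0,-2,0,-0.12],
  [-0.4,-2,0,-0.12],
  [-0.4,-2,0,-0.12],
  [-0.4,-2,0,-0.12],
  [-0.4,-2,0,-0.12],
  [-0.4,-2,0,-0.12],
  [-0.4,-2,0,-0.12],
  [-0.4,-2,0,-0.12],
], grip=0)

```text
t: 11.05
tool_pos: [0.5228, -0.1427, 0.1335]
tcp_rot: [[0.97, 0.242, -0.001], [0.242, -0.97, 0.0], [-0.001, -0.001, -1.0]]
ft_force: [0.0, -0.3, 0.7]
opening: 0.0008
```

Run:
```python
from station import robot
import cv2,numpy as np
c=robot.camera("top"); np.savez("top4.npz",**c); p=c["pixels"][115:290,195:425]
cv2.imwrite(f"pics/top4.png",cv2.resize(p,None,fx=3.4,fy=3.4,interpolation=cv2.INTER_CUBIC))
c=robot.camera("scene"); p=c["pixels"][60:300,150:480]
cv2.imwrite(f"pics/scene4.png",cv2.resize(p,None,fx=2.3,fy=2.3,interpolation=cv2.INTER_CUBIC))
```

```text
(no output)
```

View pics/top4.png

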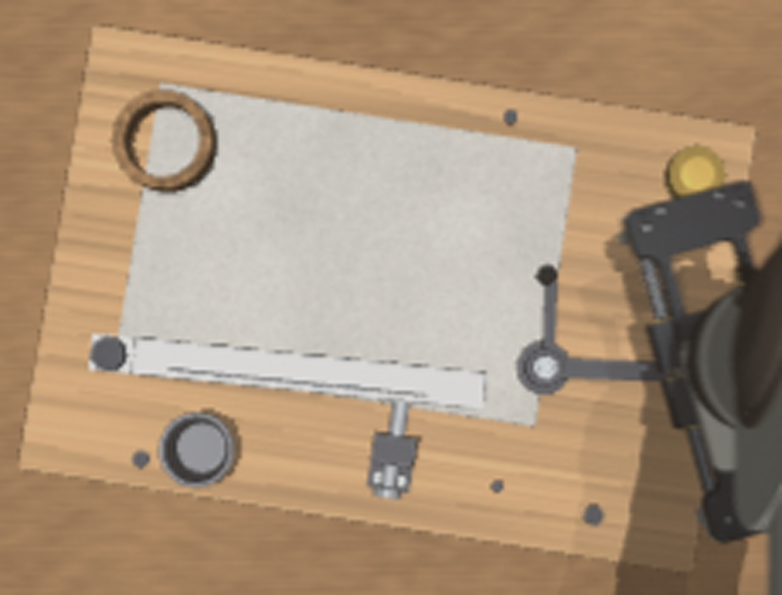

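View pics/scene4.png

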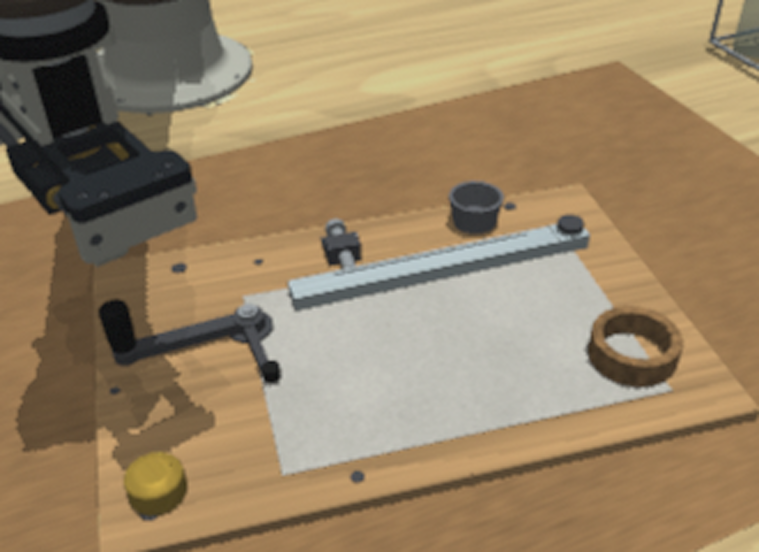

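Request:
arm_command([
  [-0.2,-0.5,0,-0.12],
  [-0.2,-0.5,0,-0.12],
  [0,0,0,0],
  [0,0,0,0],
  [0,0,-1,0],
  [0,0,-1,0],
  [0,0,-1,0],
  [0,0,0,0],
], grip=49)

```text
t: 11.82
tool_pos: [0.5173, -0.1507, 0.1008]
tcp_rot: [[1.0, 0.012, -0.005], [0.012, -1.0, 0.001], [-0.005, -0.001, -1.0]]
ft_force: [-0.5, 0.7, -0.0]
opening: 0.0443
```

Run:
```python
from station import robot
import cv2,numpy as np
c=robot.camera("scene"); p=c["pixels"][100:260,150:350]
cv2.imwrite(f"pics/scene5.png",cv2.resize(p,None,fx=3.5,fy=3.5,interpolation=cv2.INTER_CUBIC))
```

```text
(no output)
```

View pics/scene5.png

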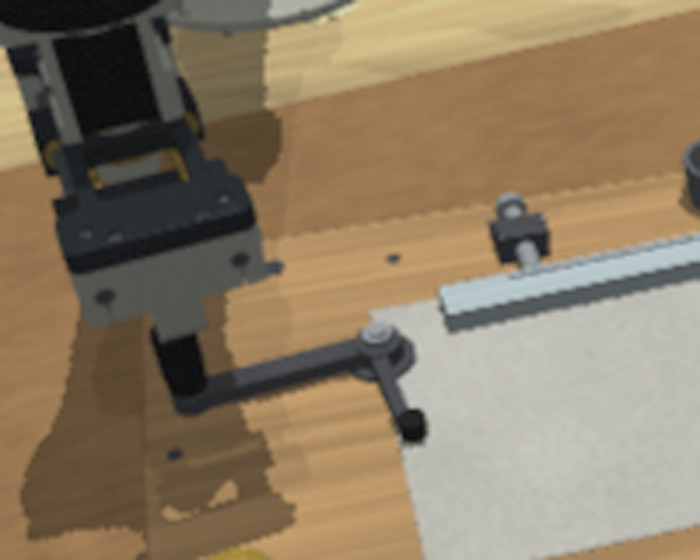

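Request:
arm_command([
  [0,-0.1,-1,0],
  [0,-0.1,-1,0],
  [0,0,-1,0],
  [0,0,-1,0],
  [0,0,-0.8,0],
  [0,0,0,0],
  [0,0,0,0],
])

```text
t: 12.45
tool_pos: [0.5187, -0.1536, 0.0549]
tcp_rot: [[1.0, 0.01, -0.002], [0.01, -1.0, 0.0], [-0.002, -0.0, -1.0]]
ft_force: [-0.5, -0.5, 0.0]
opening: 0.045
```

Run:
```python
import numpy as np
C=np.array([.521,-.055]);R=.1007
th=np.radians(np.r_[-92,-88,-85:1:3.])
P=C+R*np.c_[np.cos(th),np.sin(th)]
print((P*100).round(2)[::4].tolist())
print([[round(a,2),round(b,2),0,.052] for a,b in np.diff(P,axis=0)*100])
```

```text
[[51.75, -15.56], [54.02, -15.38], [56.03, -14.77], [57.88, -13.75], [59.46, -12.37], [60.73, -10.69], [61.62, -8.78], [62.09, -6.73]]
[[np.float64(0.7), np.float64(0.0), 0, 0.052], [np.float64(0.53), np.float64(0.03), 0, 0.052], [np.float64(0.52), np.float64(0.06), 0, 0.052], [np.float64(0.52), np.float64(0.09), 0, 0.052], [np.float64(0.51), np.float64(0.11), 0, 0.052], [np.float64(0.51), np.float64(0.14), 0, 0.052], [np.float64(0.5), np.float64(0.17), 0, 0.052], [np.float64(0.49), np.float64(0.19), 0, 0.052], [np.float64(0.48), np.float64(0.22), 0, 0.052], [np.float64(0.47), np.float64(0.24), 0, 0.052], [np.float64(0.45), np.float64(0.27), 0, 0.052], [np.float64(0.44), np.float64(0.29), 0, 0.052], [np.float64(0.42), np.float64(0.31), 0, 0.052], [np.float64(0.41), np.float64(0.34), 0, 0.052], [np.float64(0.39), np.float64(0.36), 0, 0.052], [np.float64(0.37), np.float64(0.38), 0, 0.052], [np.float64(0.35), np.float64(0.39), 0, 0.052], [np.float64(0.33), np.float64(0.41), 0, 0.052], [np.float64(0.31), np.float64(0.43), 0, 0.052], [np.float64(0.28), np.float64(0.44), 0, 0.052], [np.float64(0.26), np.float64(0.46), 0, 0.052], [np.float64(0.24), np.float64(0.47), 0, 0.052], [np.float64(0.21), np.float64(0.48), 0, 0.052], [np.float64(0.18), np.float64(0.49), 0, 0.052], [np.float64(0.16), np.float64(0.5), 0, 0.052], [np.float64(0.13), np.float64(0.51), 0, 0.052], [np.float64(0.11), np.float64(0.52), 0, 0.052], [np.float64(0.08), np.float64(0.52), 0, 0.052], [np.float64(0.05), np.float64(0.52), 0, 0.052], [np.float64(0.02), np.float64(0.53), 0, 0.052]]
```

Request:
arm_command([
  [0.5,0,0,0],
  [0.4,0,0,0],
  [0.4,0.03,0,0.02],
  [0.4,0.05,0,0.04],
  [0.5,0.09,0,0.052],
])

```text
t: 12.87
tool_pos: [0.5395, -0.1523, 0.0558]
tcp_rot: [[0.992, 0.124, -0.004], [0.124, -0.992, 0.0], [-0.004, -0.001, -1.0]]
ft_force: [-6.6, -0.4, 3.7]
opening: 0.0449
```

Request:
arm_command([
  [0.51,0.11,0,0.045],
  [0.51,0.14,0,0.045],
  [0.5,0.17,0,0.045],
  [0.49,0.19,0,0.045],
  [0.48,0.22,0,0.045],
  [0.47,0.24,0,0.052],
  [0.45,0.27,0,0.052],
  [0.44,0.29,0,0.052],
])

```text
t: 13.53
tool_pos: [0.5785, -0.1374, 0.0559]
tcp_rot: [[0.875, 0.484, -0.003], [0.484, -0.875, -0.002], [-0.003, -0.0, -1.0]]
ft_force: [-5.9, -2.5, 1.7]
opening: 0.0451
```

Request:
arm_command([
  [0.42,0.31,0,0.052],
  [0.41,0.34,0,0.052],
  [0.39,0.36,0,0.052],
  [0.37,0.38,0,0.052],
  [0.35,0.39,0,0.052],
  [0.33,0.41,0,0.052],
  [0.31,0.43,0,0.052],
  [0.28,0.44,0,0.052],
  [0.26,0.46,0,0.052],
])

```text
t: 14.28
tool_pos: [0.6103, -0.1034, 0.056]
tcp_rot: [[0.564, 0.826, -0.002], [0.826, -0.564, -0.003], [-0.003, 0.0, -1.0]]
ft_force: [-3.4, -5.0, 1.2]
opening: 0.0452
```

Run:
```python
from station import robot
import cv2,numpy as np
c=robot.camera("scene"); p=c["pixels"][100:260,190:390]
cv2.imwrite(f"pics/scene6.png",cv2.resize(p,None,fx=3.5,fy=3.5,interpolation=cv2.INTER_CUBIC))
```

```text
(no output)
```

View pics/scene6.png

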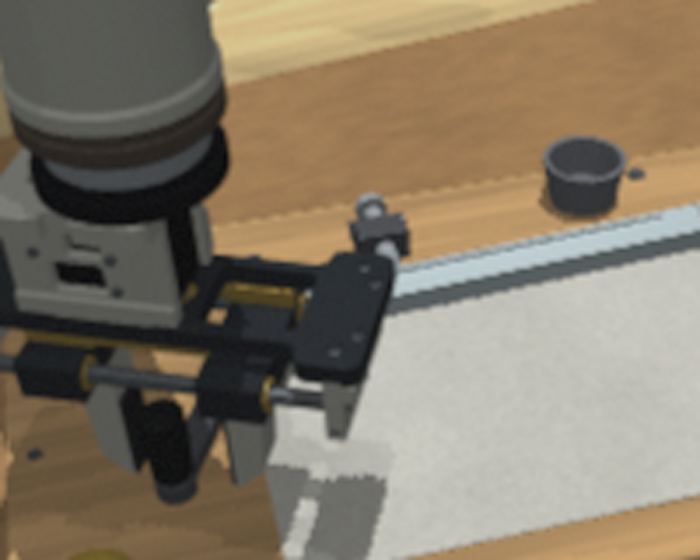

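Request:
arm_command([
  [0.24,0.47,0,0.052],
  [0.21,0.48,0,0.052],
  [0.18,0.49,0,0.052],
  [0.16,0.5,0,0.052],
  [0.07,0.25,0,0.026],
  [0.03,0.15,0,0.015],
])

```text
t: 14.83
tool_pos: [0.6199, -0.0796, 0.0561]
tcp_rot: [[0.344, 0.939, -0.0], [0.939, -0.344, -0.003], [-0.003, 0.001, -1.0]]
ft_force: [-2.6, -5.5, 1.1]
opening: 0.0447
```

Request:
arm_command([
  [0.04,0.17,0,0.0175],
  [0.04,0.17,0,0.0175],
  [0.03,0.17,0,0.0175],
  [0.03,0.17,0,0.0175],
  [0.02,0.17,0,0.0175],
])

```text
t: 15.25
tool_pos: [0.6215, -0.0719, 0.0561]
tcp_rot: [[0.262, 0.965, -0.0], [0.965, -0.262, -0.003], [-0.003, 0.001, -1.0]]
ft_force: [-2.4, -6.1, 0.5]
opening: 0.0448
```

Request:
arm_command([
  [0.02,0.17,0,0.0175],
  [0.02,0.17,0,0.0175],
  [0.01,0.17,0,0.0175],
])

```text
t: 15.5
tool_pos: [0.6221, -0.0668, 0.0561]
tcp_rot: [[0.211, 0.977, 0.0], [0.977, -0.211, -0.003], [-0.003, 0.001, -1.0]]
ft_force: [-2.1, -6.3, 0.0]
opening: 0.0452
```

Request:
arm_command([
  [0.01,0.12,0,0.012],
  [0.01,0.12,0,0.012],
  [0.01,0.12,0,0.012],
])

```text
t: 15.75
tool_pos: [0.6225, -0.0632, 0.0561]
tcp_rot: [[0.176, 0.984, 0.0], [0.984, -0.176, -0.003], [-0.003, 0.001, -1.0]]
ft_force: [-0.6, -5.6, -0.0]
opening: 0.0448
```

Request:
arm_command([
  [0.01,0.1,0,0.01],
  [0,0.1,0,0.01],
  [0,0.1,0,0.01],
])

```text
t: 16.0
tool_pos: [0.6227, -0.0603, 0.0561]
tcp_rot: [[0.147, 0.989, 0.001], [0.989, -0.147, -0.003], [-0.003, 0.001, -1.0]]
ft_force: [-1.1, -6.6, -0.1]
opening: 0.0449
```

Run:
```python
from station import robot
import cv2,numpy as np
c=robot.camera("scene"); p=c["pixels"][100:260,190:390]
cv2.imwrite(f"pics/scene7.png",cv2.resize(p,None,fx=3.5,fy=3.5,interpolation=cv2.INTER_CUBIC))
c=robot.camera("top"); p=c["pixels"][150:270,280:420]
cv2.imwrite(f"pics/top7.png",cv2.resize(p,None,fx=4,fy=4,interpolation=cv2.INTER_CUBIC))
```

```text
(no output)
```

View pics/scene7.png

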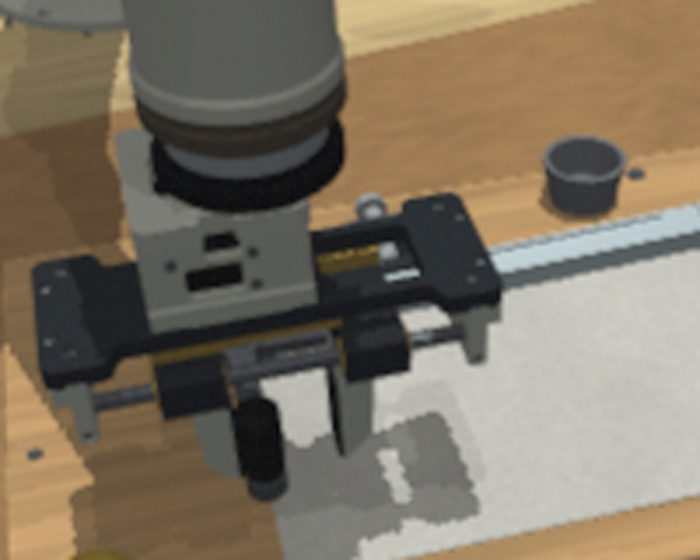

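View pics/top7.png

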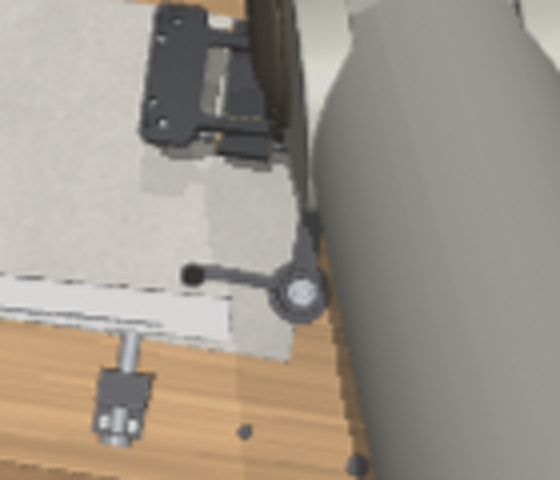

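The nose (pixel (192,273) of the top crop) is about 2–3 mm from the bar's side. I'll creep on.

Request:
arm_command([
  [0,0.1,0,0.01],
  [0,0.1,0,0.01],
])

```text
t: 16.27
tool_pos: [0.6227, -0.0583, 0.0561]
tcp_rot: [[0.127, 0.992, 0.001], [0.992, -0.127, -0.003], [-0.003, 0.001, -1.0]]
ft_force: [-1.3, -5.4, 0.3]
opening: 0.0445
```

Request:
arm_command([
  [0,0.1,0,0.01],
  [0,0.1,0,0.01],
])

```text
t: 16.43
tool_pos: [0.6228, -0.0563, 0.0561]
tcp_rot: [[0.107, 0.994, 0.001], [0.994, -0.107, -0.003], [-0.003, 0.001, -1.0]]
ft_force: [-1.2, -6.7, -0.7]
opening: 0.0449
```

Request:
arm_command([
  [0,0.1,0,0.01],
])

```text
t: 16.52
tool_pos: [0.6228, -0.0553, 0.0561]
tcp_rot: [[0.097, 0.995, 0.001], [0.995, -0.097, -0.003], [-0.003, 0.001, -1.0]]
ft_force: [-0.3, -6.2, -1.2]
opening: 0.0448
```

Request:
arm_command([
  [0,0.1,0,0.01],
])

```text
t: 16.6
tool_pos: [0.6229, -0.0543, 0.0561]
tcp_rot: [[0.087, 0.996, 0.001], [0.996, -0.087, -0.003], [-0.003, 0.001, -1.0]]
ft_force: [-1.2, -6.9, -1.7]
opening: 0.0452
```

Request:
arm_command([
  [0,0.1,0,0.01],
])

```text
t: 16.68
tool_pos: [0.6228, -0.0533, 0.0561]
tcp_rot: [[0.077, 0.997, 0.001], [0.997, -0.077, -0.003], [-0.003, 0.001, -1.0]]
ft_force: [-0.6, -5.3, -0.6]
opening: 0.0451
```

Request:
arm_command([
  [0,0.1,0,0.01],
])

```text
t: 16.77
tool_pos: [0.6229, -0.0523, 0.0561]
tcp_rot: [[0.067, 0.998, 0.001], [0.998, -0.067, -0.003], [-0.003, 0.001, -1.0]]
ft_force: [-1.4, -5.8, 0.1]
opening: 0.045
```

Request:
arm_command([
  [0,0.1,0,0.01],
])

```text
t: 16.85
tool_pos: [0.6229, -0.0516, 0.0561]
tcp_rot: [[0.057, 0.998, 0.001], [0.998, -0.057, -0.004], [-0.004, 0.001, -1.0]]
ft_force: [-0.4, -8.0, -0.9]
opening: 0.045
```

Request:
arm_command([
  [0,0.1,0,0.01],
])

```text
t: 16.93
tool_pos: [0.6229, -0.0511, 0.0561]
tcp_rot: [[0.048, 0.999, 0.001], [0.999, -0.048, -0.004], [-0.004, 0.001, -1.0]]
ft_force: [0.2, -8.1, -0.9]
opening: 0.0449
```

Request:
arm_command([
  [0,0.1,0,0.01],
])

```text
t: 17.02
tool_pos: [0.6229, -0.0506, 0.0561]
tcp_rot: [[0.038, 0.999, 0.001], [0.999, -0.038, -0.005], [-0.005, 0.001, -1.0]]
ft_force: [0.8, -9.7, -1.5]
opening: 0.0452
```

Request:
arm_command([
  [0,0.05,0,0],
  [0,0,0,0],
  [0,0,0,0],
])

```text
t: 17.27
tool_pos: [0.6229, -0.0504, 0.0561]
tcp_rot: [[0.039, 0.999, 0.001], [0.999, -0.039, -0.005], [-0.005, 0.001, -1.0]]
ft_force: [-0.3, -9.4, -2.3]
opening: 0.045
```

Request:
arm_command([
  [0,0,0,0],
  [0,0,0,0],
])

```text
t: 17.43
tool_pos: [0.6228, -0.0504, 0.0561]
tcp_rot: [[0.039, 0.999, 0.001], [0.999, -0.039, -0.005], [-0.005, 0.001, -1.0]]
ft_force: [-0.3, -8.3, -0.5]
opening: 0.0448
```

Average ≈ 9 N; a touch more.

Request:
arm_command([
  [0,0.07,0,0],
  [0,0,0,0],
])

```text
t: 17.6
tool_pos: [0.6228, -0.0501, 0.0561]
tcp_rot: [[0.039, 0.999, 0.001], [0.999, -0.039, -0.005], [-0.005, 0.001, -1.0]]
ft_force: [-0.3, -9.3, -1.0]
opening: 0.0449
```

Request:
arm_command([
  [0,0.05,0,0],
  [0,0,0,0],
])

```text
t: 17.77
tool_pos: [0.6228, -0.0499, 0.0561]
tcp_rot: [[0.039, 0.999, 0.001], [0.999, -0.039, -0.006], [-0.006, 0.001, -1.0]]
ft_force: [0.2, -9.5, -0.7]
opening: 0.0452
```

Request:
arm_command([
  [0,0,0,0],
])

```text
t: 17.85
tool_pos: [0.6228, -0.0499, 0.0561]
tcp_rot: [[0.039, 0.999, 0.001], [0.999, -0.039, -0.006], [-0.006, 0.001, -1.0]]
ft_force: [-0.1, -9.6, -1.4]
opening: 0.0451
```

Request:
arm_command([
  [0,0.06,0,0],
  [0,0,0,0],
])

```text
t: 18.02
tool_pos: [0.6228, -0.0496, 0.0561]
tcp_rot: [[0.039, 0.999, 0.001], [0.999, -0.039, -0.006], [-0.006, 0.001, -1.0]]
ft_force: [-0.7, -10.8, -0.2]
opening: 0.0447
```

Request:
arm_command([
  [0,0,0,0],
  [0,0,0,0],
  [0,0,0,0],
])

```text
t: 18.27
tool_pos: [0.6228, -0.0497, 0.0561]
tcp_rot: [[0.039, 0.999, 0.001], [0.999, -0.039, -0.006], [-0.006, 0.001, -1.0]]
ft_force: [-0.2, -8.9, -1.0]
opening: 0.0453
```

About 10 N, with the nose pressed in over 1 mm. Now I'll back off to centre the knob and lift straight up.

Request:
arm_command([
  [0,-0.15,0,0],
  [0,-0.3,0,0],
  [0,-0.5,0,0],
  [0,-0.2,0,0],
  [0,0,0,0],
  [0,0,0,0],
])

```text
t: 18.77
tool_pos: [0.6226, -0.0546, 0.0559]
tcp_rot: [[0.035, 0.999, 0.001], [0.999, -0.035, 0.001], [0.001, 0.001, -1.0]]
ft_force: [-0.7, -0.2, -0.2]
opening: 0.0445
```

Request:
arm_command([
  [0,0,1,0],
  [0,0,2,0],
  [0,0,3,0],
  [0,0,3,0],
  [0,0,3,0],
  [1,-3,3,0],
  [1,-3,2,0],
  [1,-3,0,0],
  [1,-3,0,0],
  [1,-3,0,0],
  [1,-3,0,0],
  [0,0,0,0],
])

```text
t: 19.77
tool_pos: [0.6817, -0.2429, 0.2248]
tcp_rot: [[0.043, 0.999, 0.001], [0.999, -0.043, -0.006], [-0.006, 0.001, -1.0]]
ft_force: [-0.9, -1.3, -0.2]
opening: 0.0448
```

Run:
```python
from station import robot
import cv2,numpy as np
c=robot.camera("top"); np.savez("top8.npz",**c); p=c["pixels"][115:290,195:425]
cv2.imwrite(f"pics/top8.png",cv2.resize(p,None,fx=3.4,fy=3.4,interpolation=cv2.INTER_CUBIC))
c=robot.camera("scene"); p=c["pixels"][120:300,180:420]
cv2.imwrite(f"pics/scene8.png",cv2.resize(p,None,fx=3,fy=3,interpolation=cv2.INTER_CUBIC))
```

```text
(no output)
```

View pics/top8.png

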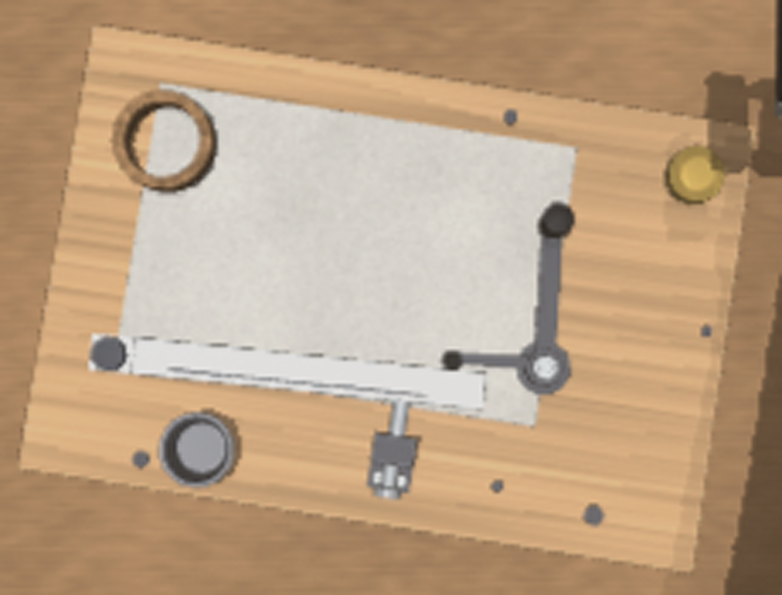

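View pics/scene8.png

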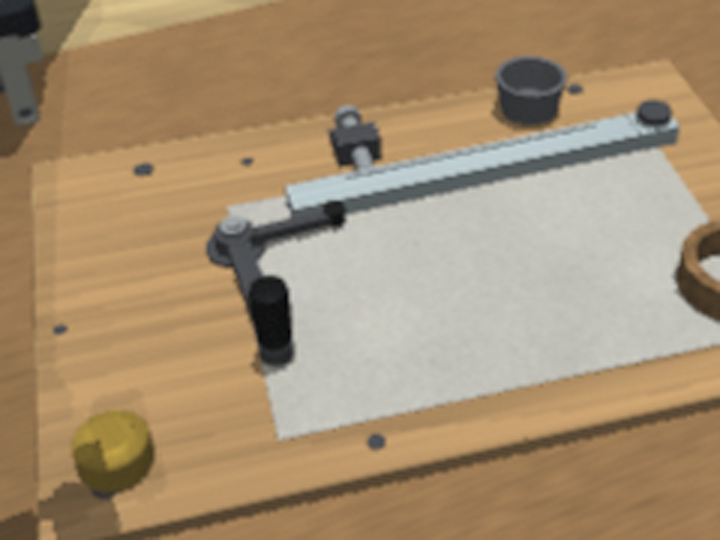

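Run:
```python
from station import robot
s=robot.sense();print(s["t"],s["ft_force"],abs(s["joint_velocities"]).max())
print(robot.hand_in())
```

```text
19.8667 [ 0.27934363  0.75565083 -0.4892894 ] 2.403466528150487
the job is handed in; nothing more can be done
None
```

I pushed the straightedge home against the stop screw and clamped it there with the lever. I handed the job in at about 19.9 s of the 72 s; hand-in gives no verdict.

- **Pressing home:** I pushed the bar with closed fingers right opposite the screw. It slid at about 1–2 N, and I held it at 9–10 N for about 0.8 s with the lever still open at about -1.4 rad. The highest force I read during this was 10.1 N.
- **Clamping:** I swung the lever round by pushing its knob with one finger, against a free drag of about 6 N. I stopped when the knob force read 9–10.8 N, with the nose pressed in roughly 1.4 mm by my estimate.
- **Last pictures:** The bar lies against the screw tip with the nose on its far side. The lever is at about +0.07 rad, and the tape roll, cap and weight have not visibly moved. The gripper is clear of everything.

**Not measured directly:** I worked out the forces on the stop and nose from the wrist reading, about 6 N at the nose after release. The reading jitters by about 1 N. The arm was still settling very slightly at hand-in, at about 2 degrees/s at one joint, in free air.

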